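Lift the hot lid off the egg pot with the lid lifter

TASK

The eggs in the larger of the two pots on the hob are done and its lid is hot. Take the hooked lid lifter from its stand, lift that lid by its loop handle, keeping it level and never touching it with the gripper, and set it down gently, right way up and centred, on the round wooden trivet. Then hang the lifter back on its stand and let go.

Things in the scene. Friction and masses are not known exactly. Their poses are not given: they have to be found in the camera images.
- lid: Steel lid, 168 mm across, 0.32 kg, on the larger pot (other lid: 116 mm). Origin: centre of underside, z up, 94 mm above the counter at start; lowest 6 mm is a 144 mm plug inside the pot; lid top 14 mm above origin. Loop over the centre: 8 mm bar, its straight level top along lid y, underside 56, upper side 64 mm above origin, upright legs, 62 mm free between them; open along lid x.
- lifter: Lid lifter, upright, 0.16 kg. Origin: hook's lowest point, under the handle axis; z up. Black handle 22 mm square, z 66-136, sides along x and y. Under it a guard plate 56 x 80 mm, underside z 62. Then the hook, open to +x: two equal C's of 8 mm bar side by side, 26 mm wide over all in y; back to x -34; upturned tips reach x 16, z 18; upper arms' underside z 52. A hooked bar rests at z 8.
- stand: Fixed lifter stand. Origin: on the counter under the lifter's place; z up. Wooden base 14 mm thick; upright at x 60-74 mm holds two level prongs along x from -45 to 70 mm, 10 mm wide, tops 95 mm above the counter, 48 mm free between them. The lifter's plate rests on both prongs (lifter origin 33 mm up), its hook hangs between them, back towards -x; it goes in and out straight up and down.
- trivet: Fixed round wooden trivet, 184 mm across, flat top 15 mm above the counter. Origin: centre of its underside on the counter, z up. The square cork mat is not it.

How it is judged:
On the way, in this order (a step that is already met when the one before it is completed fails the run):
1. the lid hangs level (within 15 degrees) from the lifter, at least 20 mm clear above where it lay on the pot (height (world z) of lid above 0.114 m and angle between lid's own z axis and vertical below 0.26 rad and contact force between lifter and lid above 0.8 N), for 0.2 s.
2. the lid lies on the trivet, centred within 20 mm (horizontal distance between lid and trivet below 0.02 m and z of lid in the frame of trivet below 0.02 m and angle between lid's own z axis and vertical below 0.1 rad and contact force between lid and trivet above 0.8 N), for 0.2 s.
At the end, for the whole second after the job is handed in: The lid lies flat and right way up on the trivet, centre within 20 mm of the trivet's centre (tilt under 6 degrees), and the lifter hangs upright (within 10 degrees) by its guard plate on the stand's prongs, within 25 mm of the stand's centre; both at rest and let go (horizontal distance between lid and trivet below 0.02 m and z of lid in the frame of trivet between 0.01 and 0.02 m and angle between lid's own z axis and vertical below 0.1 rad and linear speed of each of lid, lifter below 0.02 m/s and horizontal distance between lifter and stand below 0.025 m and z of lifter in the frame of stand between 0.025 and 0.041 m and angle between lifter's own z axis and vertical below 0.17 rad and contact force between lifter and stand above 0.5 N); the robot touches nothing.
It fails at once if the lid is touched by the gripper or the arm (over 1 N) (contact force between any of the fingers, the arm and lid above 1 N).
It fails at once if the lid tips by more than 20 degrees (angle between lid's own z axis and vertical above 0.35 rad).
It fails at once if the lid is dropped or banged onto the trivet (over 60 N) (contact force between lid and trivet above 60 N).
It also fails if it takes over 72 s, if anything falls off the work surface, if the arm or the gripper's body presses on something with over 40 N, if the wrist force passes 120 N, or if a joint passes its speed limit or range.

ROBOT

A 6-joint arm with a two-finger parallel gripper is mounted at the origin on the work surface. World frame = base frame: x ahead of the robot, y to its left, z up, the work surface at z = 0. Lengths are in m, angles in rad, forces in N, time in s.
With the tool pointing down it reaches from about 0.375 to 0.925 m from the base axis. Payload 5.7 kg.
Tool frame: the origin (TCP) lies midway between the tips of the shut fingers; the grasp point (between the pads) lies grip_depth behind it (grip_depth is the distance from the TCP to the grasp point, in m); z points along the fingers, y is the direction in which the jaws open and shut (so a half turn about z gives the same grasp; the last joint's range is limited). The gripper opens to 88 mm and grips with 3 to 60 N. Pads are 20 mm wide; open, the fingers measure 115 mm over their backs; the gripper's body (75 mm by 178 mm) begins 61 mm behind the grasp point.
Start: joints at [1.078, 0.359, 1.51, -0, 1.272, -0.115], TCP at [0.221, 0.558, 0.223] pointing down, gripper open.
Joint ranges: [-2.97, 2.97], [-1.01, 2.36], [0.21, 2.38], [-0.96, 4.11], [0.2, 2.71], [-2.98, 2.98]. Speed limits (rad/s): [2.39, 2.39, 3.14, 3.14, 3.14, 3.14].

INTERFACE

Orientations are given as a unit quaternion [x, y, z, w].
In Python, from bench import get_obs, get_image, camera_params, hand_in, grip_depth gives the robot as it stands. The module is installed in compiled form; this text tells all that it offers.
- The arm moves only by the tool arm_command, never from a script. Its argument "steps" is a list of rows, each an object with "fingers": the closure, from 0 (fully open) to 1 (shut); "xyz": the shift along the world's x, y, z in mm, a list of three; "twist": the turn, a rotation vector about the world's x, y, z in rad, a list of three. A call has 1 to 20 rows; each row shifts and turns the commanded pose from where the row before left it; what a row does not reach is not made up. A row lasts 1/10 s, in which the tool goes at most 50 mm and 8.59 degrees, less where a joint would pass 70% of its speed; a pose out of reach is approached as far as the arm can. A call with a gripper value outside its range is refused whole. The fingers move at their own pace and stop on an object; "squeeze" is the grip in N (left out, the last holds). Time passes only in rows, so rows that do not move let the fingers close. It gives the time, the measured TCP pose, the force and the opening at its end, in the units of the state.
- get_obs(): the state, without advancing time (a new reading comes with each control period).
- get_image(name): name is "scene" or "top"; returns (picture, depth): 420x560x3 uint8, red, green, blue; 420x560 float32, m along the optical axis (not along the pixel's ray), 0 where there is no reading.
- camera_params(name): a dict with "camera_matrix" (3x3 intrinsics, pixels), "R" (3x3) and "t" (3): a world point X has camera coordinates R X + t. Camera axes: x right, y down, z forward; pixel columns grow to the right and rows downward; lengths in m; the calibration is good to about 2 mm. A picture is of the moment at which its call begins. camera_params takes no time and is no camera call.
- hand_in(): hands the job in, once; it reports no verdict.
The state is a dict: "time_s": time; "joints": joint angles; "qvel": joint speeds; "effort": joint torques, N m; "eef_pos": TCP position; "ee_rot": TCP orientation; "ft_force": force on the tool from outside, world axes, zero at the start; "moment": the same for the moment, N m; "gripper_width": finger opening in m.
Only numpy, scipy, OpenCV 4.12 (cv2) and the standard library are available. Lean on these libraries where they do the work, as an engineer would, in place of code of your own. Each camera call takes 0.05 s, during which the arm holds its last target.

## Working session

There is one attempt and no reset: what is moved stays moved. The work goes in short steps, Python scripts to look and compute and a tool call to move; the robot and the scene stay as the last step left them, time stands still between calls to the robot, and variables do not carry over. Pictures are saved under pics/ and viewed, and the job is handed in when it is done.

Besides the shell and the picture viewer there is one more tool, called after "Emit:" as name([rows], argument=value, ...), one row to a line, values as JSON. arm_command: Moves the arm, as the interface text tells. Its arguments: {"type":"object","properties":{"steps":{"type":"array"},"squeeze":{"type":"number"}},"required":["steps"]}

```bash
mkdir -p pics; cat > h.py <<'E'
import numpy as np,cv2
from bench import *
def snap(n,tag):
    im,d=get_image(n); np.savez(f'pics/{tag}.npz',im=im,d=d); cv2.imwrite(f'pics/{tag}.png',im[:,:,::-1]); return im,d
def pts(n,d):
    c=camera_params(n);K=np.array(c['camera_matrix']);R=np.array(c['R']);t=np.array(c['t'])
    v,u=np.mgrid[:d.shape[0],:d.shape[1]]
    p=np.stack([(u-K[0,2])/K[0,0]*d,(v-K[1,2])/K[1,1]*d,d],-1)
    return (p-t)@R
E
python3 - <<'E'
from h import *
print(get_obs(),grip_depth)
for n in('scene','top'):
    snap(n,n+'0');c=camera_params(n);print(n,-np.array(c['R']).T@np.array(c['t']),np.array(c['R'])[2])
E
```

```text
{'time_s': 0.0, 'joints': array([ 1.07791092e+00,  3.59483433e-01,  1.51141215e+00, -9.44395998e-06,
        1.27251476e+00, -1.15147127e-01]), 'qvel': array([ 0.00241837, -0.00055431,  0.00081915, -0.00125656, -0.00069383,
        0.0003669 ]), 'effort': array([-5.97284870e-04, -5.15362608e+01, -2.70710492e+01,  6.72590942e-02,
        3.48722795e-02, -1.23200157e-04]), 'eef_pos': array([0.22100071, 0.5570766 , 0.22183017]), 'ee_rot': array([ 1.87746821e-01,  9.82217036e-01, -8.68516718e-04, -2.67761382e-04]), 'ft_force': array([-0.20857656, -0.24972231,  0.52632347]), 'moment': array([-0.0418943 , -0.04667602, -0.07718928]), 'gripper_width': 0.0876816790380681} 0.0187
scene [ 1.19957749 -0.29901681  0.87885036] [-0.6121629   0.29620222 -0.73315812]
top [ 0.44088675 -0.00304637  1.21681504] [ 0.07630029  0.00496697 -0.99707251]
```

View pics/scene0.png

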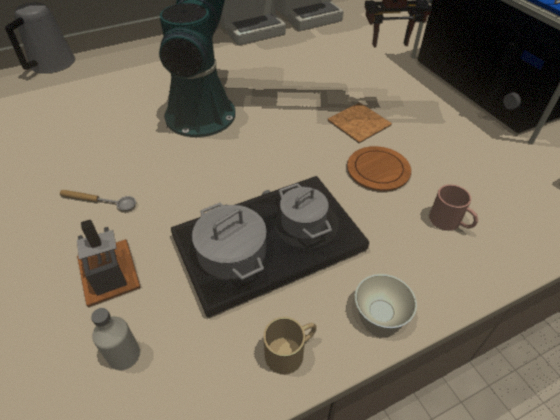

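View pics/top0.png

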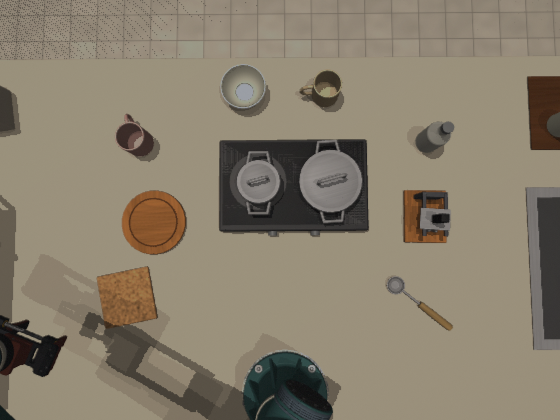

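The top view shows the large pot at about (331,181), the stand with lifter at (427,217), the round trivet at (154,222) and the cork mat at (127,297). Next I measure.

```bash
python3 - <<'E'
from h import *
a=np.load('pics/top0.npz');P=pts('top',a['d']);im=a['im']
def crop(n,im,r,k):
    x0,y0,x1,y1=r;cv2.imwrite(f'pics/{n}.png',cv2.resize(im[y0:y1,x0:x1,::-1],None,fx=k,fy=k,interpolation=cv2.INTER_CUBIC))
crop('c_stand',im,(390,180,460,250),8);crop('c_lid',im,(290,140,370,230),6)
s=np.load('pics/scene0.npz');crop('c_sst',s['im'],(70,210,150,310),6);crop('c_sl',s['im'],(180,190,280,290),6)
def sel(x0,y0,x1,y1,lo,hi):
    p=P[y0:y1,x0:x1].reshape(-1,3);return p[(p[:,2]>lo)&(p[:,2]<hi)]
p=sel(110,180,200,265,.009,.022);print('trivet',len(p),np.median(p,0),cv2.minEnclosingCircle(p[:,:2].astype(np.float32)))
p=sel(290,140,370,230,.098,.114);print('lid',len(p),np.median(p,0),cv2.minEnclosingCircle(p[:,:2].astype(np.float32)))
p=sel(290,140,370,230,.14,.17);print('loop',len(p),p.mean(0),cv2.minAreaRect(p[:,:2].astype(np.float32)))
for nm,lo,hi in(('base',.008,.02),('prong',.085,.098),('plate',.098,.115),('handle',.15,.19)):
    p=sel(395,180,470,250,lo,hi);print(nm,len(p),p.mean(0) if len(p) else'',cv2.minAreaRect(p[:,:2].astype(np.float32)) if len(p)>3 else '')
p=sel(395,180,470,250,.005,.3);print(np.histogram(p[:,2],bins=30))
E
```

```text
trivet 3181 [0.48167725 0.37365052 0.01564037] ((0.48250818252563477, 0.3751361668109894), 0.09237439930438995)
lid 2953 [ 0.58549391 -0.12353037  0.10696235] ((0.5880098938941956, -0.12398762255907059), 0.08401808887720108)
loop 96 [ 0.58749136 -0.12353088  0.15697839] ((0.5878074765205383, -0.12390763312578201), (0.007829556241631508, 0.07521212846040726), 15.423368453979492)
base 1292 [ 0.49063063 -0.38843861  0.01477068] ((0.48905453085899353, -0.43290460109710693), (0.19517874717712402, 0.16378392279148102), 89.69709777832031)
prong 368 [ 0.51351953 -0.40164392  0.09446911] ((0.49894440174102783, -0.4031451940536499), (0.08010449260473251, 0.11656774580478668), 88.34718322753906)
plate 427 [ 0.48586204 -0.39643482  0.10069064] ((0.4960921108722687, -0.40168696641921997), (0.08071023970842361, 0.10948318243026733), 84.47799682617188)
handle 97 [ 0.48496891 -0.39851027  0.16702127] ((0.4854879081249237, -0.4000226557254791), (0.023273855447769165, 0.021531319245696068), 78.7638168334961)
(array([193, 906, 344,   5,   7,   2,   6,  16,   6,   5,   4,  10,  14,
        18,  27, 174, 435, 151,   6,   9,   7,   6,   7,   7,  10,   9,
         6,   8,  32,  48]), array([0.00500518, 0.01064913, 0.01629308, 0.02193704, 0.02758099,
       0.03322494, 0.0388689 , 0.04451285, 0.0501568 , 0.05580075,
       0.06144471, 0.06708866, 0.07273261, 0.07837657, 0.08402052,
       0.08966447, 0.09530842, 0.10095238, 0.10659633, 0.11224028,
       0.11788424, 0.12352819, 0.12917214, 0.13481609, 0.14046005,
       0.146104  , 0.15174795, 0.15739191, 0.16303586, 0.16867981,
       0.17432377]))
```

View pics/c_stand.png

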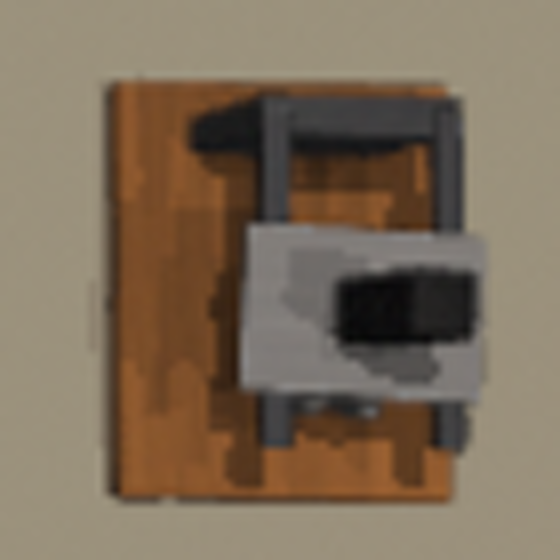

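View pics/c_lid.png

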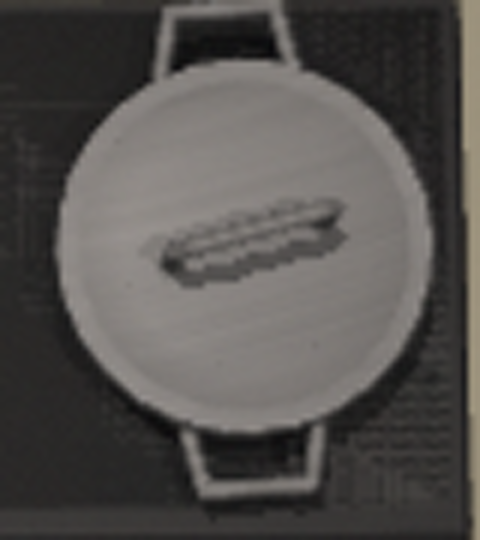

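View pics/c_sst.png

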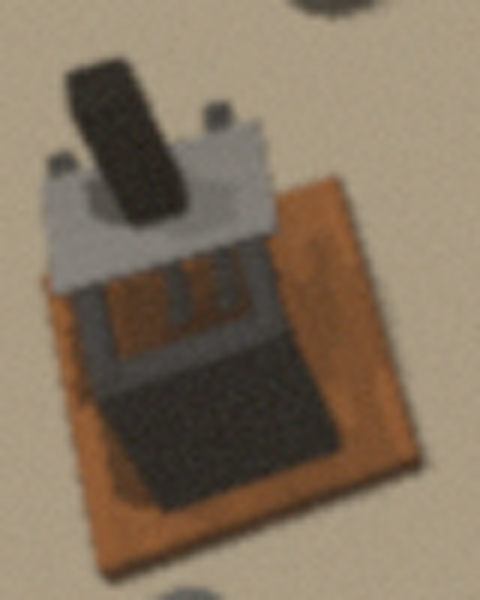

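View pics/c_sl.png

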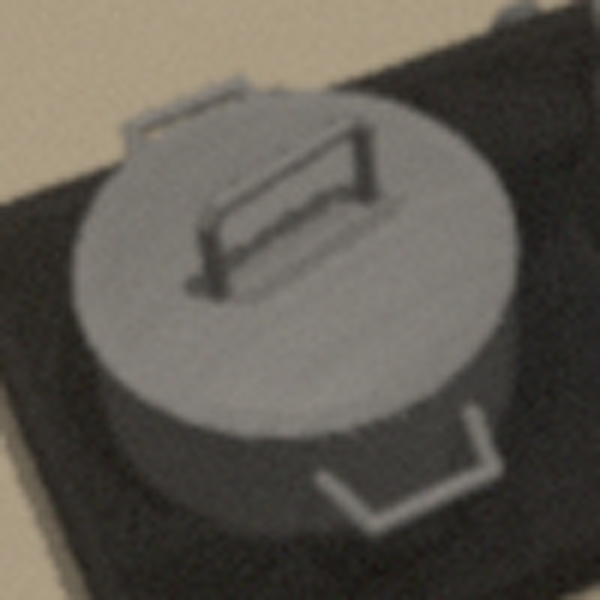

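```bash
python3 - <<'E'
from h import *
def ray(n,uv,z):
    c=camera_params(n);K=np.array(c['camera_matrix']);R=np.array(c['R']);t=np.array(c['t'])
    uv=np.atleast_2d(uv).astype(float);d=np.c_[(uv-K[[0,1],[2,2]])/K[[0,1],[0,1]],np.ones(len(uv))]@R
    o=-R.T@t;return o+d*((z-o[2])/d[:,2])[:,None]
for n in('top','scene'):
    a=np.load(f'pics/{n}0.npz');P=pts(n,a['d']);im=a['im']
    def sel(c,rad,lo,hi):
        m=(P[...,2]>lo)&(P[...,2]<hi)&(np.hypot(P[...,0]-c[0],P[...,1]-c[1])<rad);return P[m],np.argwhere(m)[:,::-1]
    S=(.486,-.4)
    for nm,c,r,lo,hi,z in(('handle',S,.03,.164,.176,.169),('plate',S,.05,.096,.104,.099),('loop',(.588,-.124),.05,.147,.165,.158),('lid',(.588,-.124),.1,.1,.114,.108),('triv',(.482,.374),.1,.01,.022,.015),('base',(.486,-.38),.11,.009,.02,.014)):
        p,uv=sel(c,r,lo,hi);q=ray(n,uv,z)[:,:2].astype(np.float32)
        print(n,nm,len(p),p.mean(0).round(4),q.mean(0).round(4),[np.round(x,4) for x in cv2.minAreaRect(q)],np.round(cv2.minEnclosingCircle(q)[0],4))
    if n=='top':
        print('plate corners from crop',ray(n,[[390+x/8-.5+.06,180+y/8-.5] for x,y in((247,225),(487,238),(480,403),(240,388))],.099).round(4))
        print('prongs',ray(n,[[390+x/8-.5,180+y/8-.5] for x,y in((260,448),(292,448),(264,100),(290,100),(465,448),(460,100))],.095).round(4))
        print('base',ray(n,[[390+x/8-.5,180+y/8-.5] for x,y in((112,85),(452,85),(452,498),(112,498))],.014).round(4))
E
```

```text
top handle 79 [ 0.4852 -0.3997  0.1693] [ 0.4852 -0.3998] [array([ 0.4852, -0.3999]), array([0.0228, 0.0214]), np.float64(80.258)] [ 0.4847 -0.4   ]
top plate 495 [ 0.4851 -0.3966  0.0998] [ 0.4851 -0.3969] [array([ 0.4859, -0.4021]), array([0.0796, 0.0797]), np.float64(88.3645)] [ 0.4863 -0.4013]
top loop 96 [ 0.5875 -0.1235  0.157 ] [ 0.5874 -0.1234] [array([ 0.5872, -0.1232]), array([0.0084, 0.0754]), np.float64(14.901)] [ 0.5867 -0.1233]
top lid 2944 [ 0.5868 -0.1237  0.1069] [ 0.5867 -0.1236] [array([ 0.5873, -0.1236]), array([0.1648, 0.1632]), np.float64(89.7289)] [ 0.5875 -0.1239]
top triv 3158 [0.482  0.3738 0.0157] [0.482  0.3741] [array([0.4834, 0.3732]), array([0.1807, 0.1809]), np.float64(0.8082)] [0.4828 0.3738]
top base 1270 [ 0.49   -0.388   0.0148] [ 0.4901 -0.3882] [array([ 0.4963, -0.3713]), array([0.1814, 0.1488]), np.float64(89.7581)] [ 0.4923 -0.3807]
plate corners from crop [[ 0.5143 -0.3642  0.099 ]
 [ 0.5096 -0.4438  0.099 ]
 [ 0.4549 -0.4396  0.099 ]
 [ 0.4601 -0.3604  0.099 ]]
prongs [[ 0.4403 -0.3676  0.095 ]
 [ 0.4402 -0.3782  0.095 ]
 [ 0.5565 -0.3723  0.
[... 402 characters left out ...]
91 -0.3993] [array([ 0.4868, -0.3993]), array([0.0802, 0.0869]), np.float64(85.5461)] [ 0.4876 -0.3993]
scene loop 126 [ 0.5919 -0.1249  0.1573] [ 0.5925 -0.125 ] [array([ 0.5941, -0.1244]), array([0.0151, 0.0764]), np.float64(15.5462)] [ 0.5967 -0.1237]
scene lid 3221 [ 0.5986 -0.1253  0.1081] [ 0.5985 -0.1253] [array([ 0.5931, -0.1232]), array([0.165 , 0.1698]), np.float64(86.1343)] [ 0.5934 -0.1233]
scene triv 2228 [0.4918 0.3732 0.0174] [0.4899 0.375 ] [array([0.4875, 0.3764]), array([0.1839, 0.1824]), np.float64(63.5981)] [0.4873 0.3759]
scene base 1472 [ 0.5112 -0.3949  0.0157] [ 0.5098 -0.3951] [array([ 0.4997, -0.4011]), array([0.1201, 0.155 ]), np.float64(88.7165)] [ 0.4974 -0.3998]
```

Emit:
arm_command([
  {"fingers": 0, "xyz": [10, -18, 0], "twist": [0, 0, -0.07]},
  {"fingers": 0, "xyz": [22, -38, 0], "twist": [0, 0, -0.1]},
  {"fingers": 0, "xyz": [22, -38, 0], "twist": [0, 0, -0.1]},
  {"fingers": 0, "xyz": [22, -38, 0], "twist": [0, 0, -0.1]},
  {"fingers": 0, "xyz": [22, -38, 0], "twist": [0, 0, -0.1]},
  {"fingers": 0, "xyz": [22, -38, 0], "twist": [0, 0, -0.1]},
  {"fingers": 0, "xyz": [22, -38, 0], "twist": [0, 0, -0.1]},
  {"fingers": 0, "xyz": [22, -38, 0], "twist": [0, 0, -0.1]},
  {"fingers": 0, "xyz": [22, -38, 0], "twist": [0, 0, -0.1]},
  {"fingers": 0, "xyz": [22, -38, 0], "twist": [0, 0, -0.1]},
  {"fingers": 0, "xyz": [22, -38, 0], "twist": [0, 0, -0.1]},
  {"fingers": 0, "xyz": [22, -38, 0], "twist": [0, 0, -0.1]},
  {"fingers": 0, "xyz": [10, -40, 0], "twist": [0, 0, -0.08]},
  {"fingers": 0, "xyz": [0, -45, 0], "twist": [0, 0, 0]},
  {"fingers": 0, "xyz": [0, -45, 0], "twist": [0, 0, 0]},
  {"fingers": 0, "xyz": [0, -45, 0], "twist": [0, 0, 0]},
  {"fingers": 0, "xyz": [0, -45, 0], "twist": [0, 0, 0]},
  {"fingers": 0, "xyz": [0, -45, 0], "twist": [0, 0, 0]},
  {"fingers": 0, "xyz": [0, -45, 0], "twist": [0, 0, 0]},
  {"fingers": 0, "xyz": [0, -45, 0], "twist": [0, 0, 0]},
])

```text
time_s: 2.1
eef_pos: [0.4827, -0.235, 0.2224]
ee_rot: [0.727, 0.687, -0.0, -0.0]
ft_force: [0.6, 0.4, -0.1]
gripper_width: 0.0876
```

```bash
cat >> h.py <<'E'
from scipy.spatial.transform import Rotation as Ro
def st():
    o=get_obs();R=Ro.from_quat(o['ee_rot']).as_matrix()
    print('t',round(o['time_s'],2),'pos',o['eef_pos'].round(4),'jawyaw',np.degrees(np.arctan2(R[1,1],R[0,1])).round(2),'z',R[:,2].round(4),'F',o['ft_force'].round(2),'M',o['moment'].round(3),'w',round(o['gripper_width'],4),'q',o['joints'].round(2))
    return o
E
python3 -c "from h import *;st()"
```

```text
t 2.1 pos [ 0.4827 -0.235   0.2224] jawyaw -3.28 z [-5.e-04  5.e-04 -1.e+00] F [ 0.61  0.41 -0.11] M [-0.063  0.009  0.031] w 0.0876 q [-0.58  0.27  1.65  0.    1.23 -0.52]
```

Emit:
arm_command([
  {"fingers": 0, "xyz": [1, -45, 0], "twist": [0, 0, 0]},
  {"fingers": 0, "xyz": [1, -45, 0], "twist": [0, 0, 0]},
  {"fingers": 0, "xyz": [1, -45, 0], "twist": [0, 0, 0]},
  {"fingers": 0, "xyz": [0, -30, 0], "twist": [0, 0, 0]},
  {"fingers": 0, "xyz": [0, 0, -20], "twist": [0, 0, 0]},
  {"fingers": 0, "xyz": [0, 0, -10], "twist": [0, 0, 0]},
  {"fingers": 0, "xyz": [0, 0, 0], "twist": [0, 0, 0]},
])

```text
time_s: 2.8
eef_pos: [0.4849, -0.3967, 0.1903]
ee_rot: [0.727, 0.687, 0.0, -0.003]
ft_force: [-0.1, 1.2, -0.0]
gripper_width: 0.0877
```

```bash
python3 - <<'E'
from h import *
st()
for n,(x0,y0,x1,y1) in(('top',(380,160,480,260)),('scene',(50,170,170,310))):
    im,d=snap(n,n+'1');cv2.imwrite(f'pics/c1{n}.png',cv2.resize(im[y0:y1,x0:x1,::-1],None,fx=4,fy=4))
E
```

```text
t 2.8 pos [ 0.4849 -0.3967  0.1903] jawyaw -3.27 z [-0.0036  0.0038 -1.    ] F [-0.05  1.16 -0.  ] M [-0.057  0.042 -0.02 ] w 0.0877 q [-0.8   0.43  1.48  0.    1.23 -0.74]
```

View pics/c1scene.png

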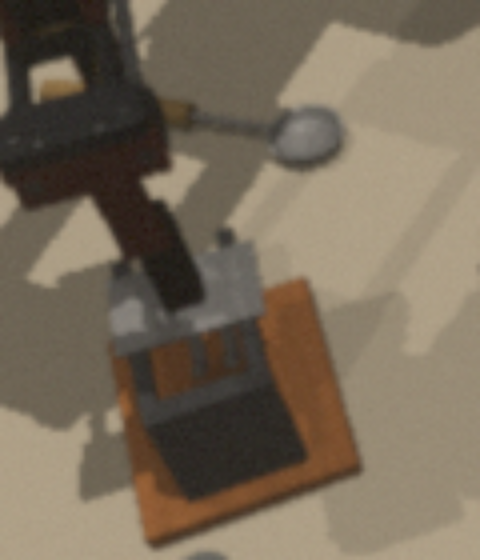

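View pics/c1top.png

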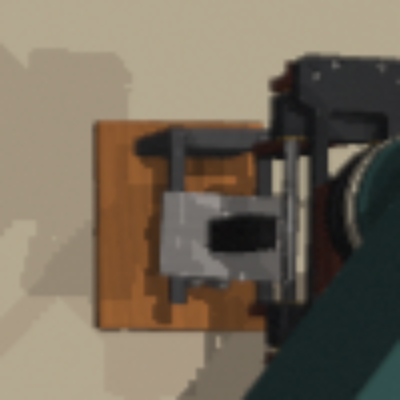

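Emit:
arm_command([
  {"fingers": 0, "xyz": [0, 0, -20], "twist": [0, 0, 0]},
  {"fingers": 0, "xyz": [0, 0, -20], "twist": [0, 0, 0]},
  {"fingers": 0, "xyz": [0, 0, 0], "twist": [0, 0, 0]},
])

```text
time_s: 3.2
eef_pos: [0.4854, -0.3965, 0.1512]
ee_rot: [0.727, 0.687, -0.0, -0.002]
ft_force: [-0.8, 0.3, -0.1]
gripper_width: 0.088
```

```bash
python3 - <<'E'
from h import *
st()
for n,(x0,y0,x1,y1) in(('scene',(50,170,170,310)),):
    im,d=snap(n,n+'2');cv2.imwrite(f'pics/c2{n}.png',cv2.resize(im[y0:y1,x0:x1,::-1],None,fx=4,fy=4))
E
```

```text
t 3.2 pos [ 0.4854 -0.3965  0.1512] jawyaw -3.2 z [-0.0027  0.0026 -1.    ] F [-0.82  0.28 -0.14] M [-0.03   0.029 -0.016] w 0.088 q [-0.79  0.47  1.53 -0.    1.15 -0.74]
```

View pics/c2scene.png

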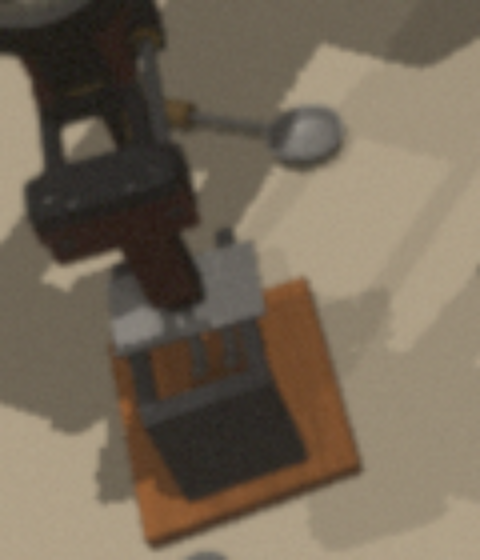

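The front finger covers the handle squarely, so I go down and grip.

Emit:
arm_command([
  {"fingers": 0, "xyz": [0, -3, -20], "twist": [0, 0, 0]},
  {"fingers": 0, "xyz": [0, 0, -15], "twist": [0, 0, 0]},
  {"fingers": 0, "xyz": [0, 0, -8], "twist": [0, 0, 0]},
  {"fingers": 0.4, "xyz": [0, 0, 0], "twist": [0, 0, 0]},
  {"fingers": 0.8, "xyz": [0, 0, 0], "twist": [0, 0, 0]},
  {"fingers": 1, "xyz": [0, 0, 0], "twist": [0, 0, 0]},
  {"fingers": 1, "xyz": [0, 0, 0], "twist": [0, 0, 0]},
  {"fingers": 1, "xyz": [0, 0, 0], "twist": [0, 0, 0]},
  {"fingers": 1, "xyz": [0, 0, 0], "twist": [0, 0, 0]},
  {"fingers": 1, "xyz": [0, 0, 0], "twist": [0, 0, 0]},
], squeeze=45)

```text
time_s: 4.25
eef_pos: [0.4863, -0.4014, 0.1097]
ee_rot: [0.727, 0.687, -0.0, -0.0]
ft_force: [-0.2, 0.2, 0.1]
gripper_width: 0.0353
```

```bash
python3 - <<'E'
from h import *
st()
E
```

```text
t 4.25 pos [ 0.4863 -0.4014  0.1097] jawyaw -3.27 z [-1.e-04 -0.e+00 -1.e+00] F [-0.18  0.24  0.15] M [ 0.006  0.039 -0.023] w 0.0353 q [-0.8   0.51  1.56 -0.    1.07 -0.74]
```

Still closing.

Emit:
arm_command([
  {"fingers": 1, "xyz": [0, 0, 0], "twist": [0, 0, 0]},
  {"fingers": 1, "xyz": [0, 0, 0], "twist": [0, 0, 0]},
  {"fingers": 1, "xyz": [0, 0, 0], "twist": [0, 0, 0]},
  {"fingers": 1, "xyz": [0, 0, 0], "twist": [0, 0, 0]},
])

```text
time_s: 4.65
eef_pos: [0.4862, -0.4013, 0.1096]
ee_rot: [0.727, 0.687, -0.0, -0.0]
ft_force: [-0.0, 0.6, 0.3]
gripper_width: 0.0219
```

```bash
python3 - <<'E'
from h import *
st()
E
```

```text
t 4.65 pos [ 0.4862 -0.4013  0.1096] jawyaw -3.27 z [-3.e-04  1.e-04 -1.e+00] F [-0.03  0.59  0.25] M [-0.083  0.117 -0.018] w 0.0219 q [-0.8   0.52  1.56 -0.    1.07 -0.74]
```

Emit:
arm_command([
  {"fingers": 1, "xyz": [0, 0, 10], "twist": [0, 0, 0]},
  {"fingers": 1, "xyz": [0, 0, 20], "twist": [0, 0, 0]},
  {"fingers": 1, "xyz": [0, 0, 35], "twist": [0, 0, 0]},
  {"fingers": 1, "xyz": [0, 0, 35], "twist": [0, 0, 0]},
  {"fingers": 1, "xyz": [0, 0, 35], "twist": [0, 0, 0]},
  {"fingers": 1, "xyz": [0, 0, 25], "twist": [0, 0, 0]},
  {"fingers": 1, "xyz": [0, 0, 10], "twist": [0, 0, 0]},
  {"fingers": 1, "xyz": [3, 22, 0], "twist": [0, 0, 0.031]},
  {"fingers": 1, "xyz": [7, 40, 0], "twist": [0, 0, 0.05]},
  {"fingers": 1, "xyz": [7, 40, 0], "twist": [0, 0, 0.05]},
  {"fingers": 1, "xyz": [7, 40, 0], "twist": [0, 0, 0.05]},
  {"fingers": 1, "xyz": [7, 40, 0], "twist": [0, 0, 0.05]},
  {"fingers": 1, "xyz": [7, 40, 0], "twist": [0, 0, 0.05]},
  {"fingers": 1, "xyz": [4, 25, 0], "twist": [0, 0, 0.04]},
  {"fingers": 1, "xyz": [3, 15, 0], "twist": [0, 0, 0]},
  {"fingers": 1, "xyz": [0, 0, 0], "twist": [0, 0, 0]},
  {"fingers": 1, "xyz": [0, 0, 0], "twist": [0, 0, 0]},
])

```text
time_s: 6.35
eef_pos: [0.5309, -0.1396, 0.279]
ee_rot: [0.608, 0.794, -0.001, -0.0]
ft_force: [-0.3, -0.1, -1.6]
gripper_width: 0.0216
```

```bash
python3 - <<'E'
from h import *
st()
for n,(x0,y0,x1,y1) in(('scene',(150,100,290,300)),('top',(270,120,400,230))):
    im,d=snap(n,n+'3');cv2.imwrite(f'pics/c3{n}.png',cv2.resize(im[y0:y1,x0:x1,::-1],None,fx=3,fy=3))
E
```

```text
t 6.35 pos [ 0.5309 -0.1396  0.279 ] jawyaw 15.13 z [-1.2e-03 -4.0e-04 -1.0e+00] F [-0.31 -0.14 -1.64] M [-0.058  0.032  0.008] w 0.0216 q [-0.38  0.24  1.54 -0.    1.36 -0.65]
```

View pics/c3scene.png

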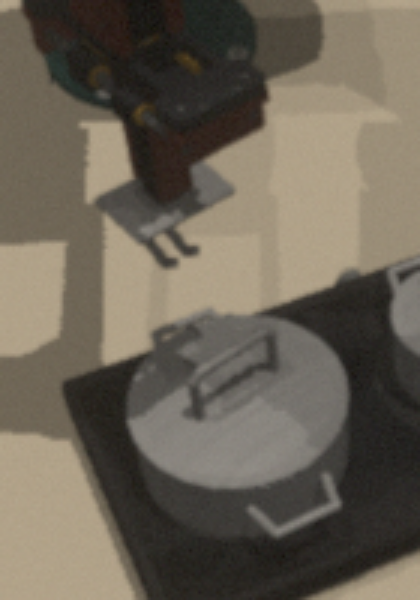

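View pics/c3top.png

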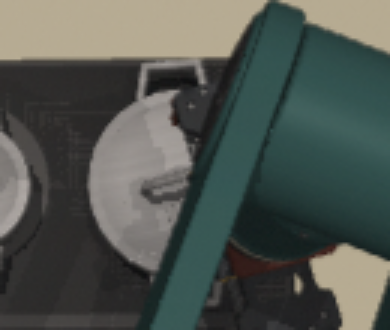

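The lifter is held level with its hook open towards the loop (the hook tips are at crop pixel (180,255), and the loop at (230,365)). I go down, then check.

Emit:
arm_command([
  {"fingers": 1, "xyz": [0, 0, -15], "twist": [0, 0, 0]},
  {"fingers": 1, "xyz": [0, 0, -25], "twist": [0, 0, 0]},
  {"fingers": 1, "xyz": [0, 0, -25], "twist": [0, 0, 0]},
  {"fingers": 1, "xyz": [0, 0, -14], "twist": [0, 0, 0]},
  {"fingers": 1, "xyz": [0, 0, -4], "twist": [0, 0, 0]},
  {"fingers": 1, "xyz": [0, 0, 0], "twist": [0, 0, 0]},
])

```text
time_s: 7.05
eef_pos: [0.531, -0.1402, 0.1962]
ee_rot: [0.608, 0.794, -0.0, -0.001]
ft_force: [0.7, -0.1, -0.7]
gripper_width: 0.0219
```

```bash
python3 - <<'E'
from h import *
st()
for n,(x0,y0,x1,y1) in(('scene',(170,170,280,290)),):
    im,d=snap(n,n+'4');cv2.imwrite(f'pics/c4{n}.png',cv2.resize(im[y0:y1,x0:x1,::-1],None,fx=5,fy=5,interpolation=2))
E
```

```text
t 7.05 pos [ 0.531  -0.1402  0.1962] jawyaw 15.04 z [-1.2e-03  2.0e-04 -1.0e+00] F [ 0.69 -0.1  -0.72] M [-0.046  0.013  0.011] w 0.0219 q [-0.38  0.31  1.65 -0.    1.18 -0.65]
```

View pics/c4scene.png

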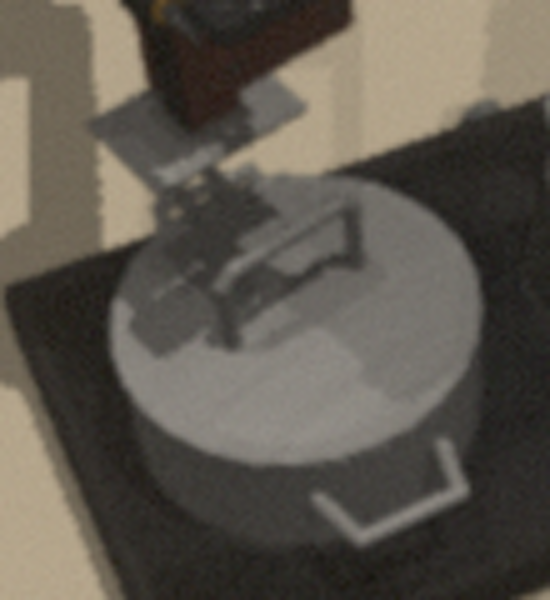

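Emit:
arm_command([
  {"fingers": 1, "xyz": [9, 3, 0], "twist": [0, 0, 0]},
  {"fingers": 1, "xyz": [12, 3, 0], "twist": [0, 0, 0]},
  {"fingers": 1, "xyz": [12, 3, 0], "twist": [0, 0, 0]},
  {"fingers": 1, "xyz": [12, 4, 0], "twist": [0, 0, 0]},
  {"fingers": 1, "xyz": [10, 3, 0], "twist": [0, 0, 0]},
  {"fingers": 1, "xyz": [3, 1, 0], "twist": [0, 0, 0]},
  {"fingers": 1, "xyz": [0, 0, 0], "twist": [0, 0, 0]},
])

```text
time_s: 7.8
eef_pos: [0.5898, -0.122, 0.1964]
ee_rot: [0.608, 0.794, -0.0, -0.0]
ft_force: [-0.7, 0.6, -1.7]
gripper_width: 0.022
```

```bash
python3 - <<'E'
from h import *
st()
for n,(x0,y0,x1,y1) in(('scene',(170,170,280,290)),):
    im,d=snap(n,n+'5');cv2.imwrite(f'pics/c5{n}.png',cv2.resize(im[y0:y1,x0:x1,::-1],None,fx=5,fy=5,interpolation=2))
E
```

```text
t 7.8 pos [ 0.5898 -0.122   0.1964] jawyaw 15.17 z [-4.e-04  0.e+00 -1.e+00] F [-0.69  0.57 -1.72] M [ 0.009 -0.002  0.015] w 0.022 q [-0.32  0.39  1.54 -0.    1.22 -0.58]
```

View pics/c5scene.png

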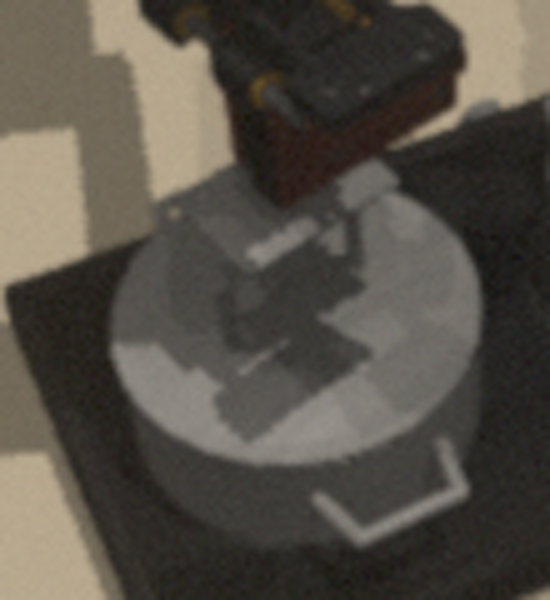

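The hook is in the loop with no contact force. I lift slowly: the bar should seat after about 24 mm.

Emit:
arm_command([
  {"fingers": 1, "xyz": [0, 0, 8], "twist": [0, 0, 0]},
  {"fingers": 1, "xyz": [0, 0, 8], "twist": [0, 0, 0]},
  {"fingers": 1, "xyz": [0, 0, 4], "twist": [0, 0, 0]},
  {"fingers": 1, "xyz": [0, 0, 3], "twist": [0, 0, 0]},
  {"fingers": 1, "xyz": [0, 0, 3], "twist": [0, 0, 0]},
  {"fingers": 1, "xyz": [0, 0, 3], "twist": [0, 0, 0]},
  {"fingers": 1, "xyz": [0, 0, 0], "twist": [0, 0, 0]},
])

```text
time_s: 8.55
eef_pos: [0.5894, -0.1224, 0.2259]
ee_rot: [0.608, 0.794, -0.0, 0.0]
ft_force: [-0.3, -1.4, -3.9]
gripper_width: 0.0217
```

```bash
python3 - <<'E'
from h import *
st()
for n,(x0,y0,x1,y1) in(('scene',(170,170,280,290)),):
    im,d=snap(n,n+'6');cv2.imwrite(f'pics/c6{n}.png',cv2.resize(im[y0:y1,x0:x1,::-1],None,fx=5,fy=5,interpolation=2))
E
```

```text
t 8.55 pos [ 0.5894 -0.1224  0.2259] jawyaw 15.13 z [ 2.e-04 -1.e-04 -1.e+00] F [-0.29 -1.45 -3.86] M [-0.017  0.05   0.011] w 0.0217 q [-0.32  0.36  1.5  -0.    1.28 -0.58]
```

View pics/c6scene.png

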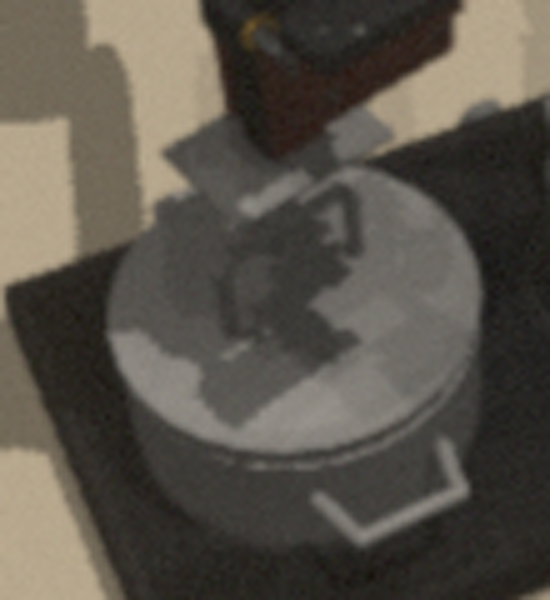

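The lid is rising evenly, with a thin level gap at its rim. I keep lifting.

Emit:
arm_command([
  {"fingers": 1, "xyz": [0, 0, 4], "twist": [0, 0, 0]},
  {"fingers": 1, "xyz": [0, 0, 8], "twist": [0, 0, 0]},
  {"fingers": 1, "xyz": [0, 0, 12], "twist": [0, 0, 0]},
  {"fingers": 1, "xyz": [0, 0, 15], "twist": [0, 0, 0]},
  {"fingers": 1, "xyz": [0, 0, 15], "twist": [0, 0, 0]},
  {"fingers": 1, "xyz": [0, 0, 15], "twist": [0, 0, 0]},
  {"fingers": 1, "xyz": [0, 0, 12], "twist": [0, 0, 0]},
  {"fingers": 1, "xyz": [0, 0, 6], "twist": [0, 0, 0]},
  {"fingers": 1, "xyz": [0, 0, 3], "twist": [0, 0, 0]},
  {"fingers": 1, "xyz": [0, 0, 0], "twist": [0, 0, 0]},
  {"fingers": 1, "xyz": [0, 0, 0], "twist": [0, 0, 0]},
])

```text
time_s: 9.7
eef_pos: [0.5889, -0.1222, 0.315]
ee_rot: [0.608, 0.794, -0.0, -0.001]
ft_force: [-0.9, 0.3, -4.3]
gripper_width: 0.0221
```

```bash
python3 - <<'E'
from h import *
st()
a=np.load('pics/top0.npz');P=pts('top',a['d']);print('small pot top',P[150:215,235:285,2].max())
for n,(x0,y0,x1,y1) in(('scene',(160,120,290,270)),):
    im,d=snap(n,n+'7');cv2.imwrite(f'pics/c7{n}.png',cv2.resize(im[y0:y1,x0:x1,::-1],None,fx=4,fy=4,interpolation=2))
    Q=pts(n,d)
    m=(np.hypot(Q[...,0]-.59,Q[...,1]+.123)<.08)&(Q[...,2]>.17)&(Q[...,2]<.215)
    q=Q[m]; q=q[abs(q[:,2]-np.median(q[:,2]))<.012];A=np.c_[q[:,:2],np.ones(len(q))];s=np.linalg.lstsq(A,q[:,2],rcond=None)[0];print(len(q),s,np.median(q[:,2]))
E
```

```text
t 9.7 pos [ 0.5889 -0.1222  0.315 ] jawyaw 15.13 z [-1.3e-03  3.0e-04 -1.0e+00] F [-0.85  0.32 -4.28] M [-0.026  0.122  0.027] w 0.0221 q [-0.32  0.3   1.38 -0.    1.47 -0.58]
small pot top 1.2168150429638187
3005 [-0.01120938  0.0084701   0.21360983] 0.20602536598428325
```

View pics/c7scene.png

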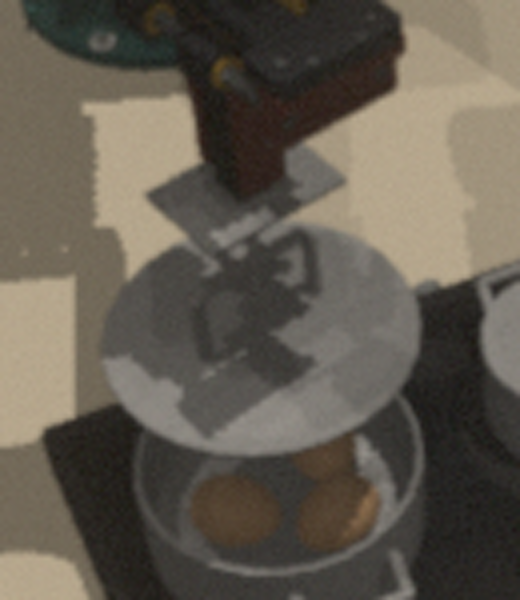

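Emit:
arm_command([
  {"fingers": 1, "xyz": [-1, 4, 0], "twist": [0, 0, 0]},
  {"fingers": 1, "xyz": [-2, 8, 0], "twist": [0, 0, 0]},
  {"fingers": 1, "xyz": [-2, 12, 0], "twist": [0, 0, 0]},
  {"fingers": 1, "xyz": [-3, 16, 0], "twist": [0, 0, 0]},
  {"fingers": 1, "xyz": [-4, 20, 0], "twist": [0, 0, 0]},
  {"fingers": 1, "xyz": [-4, 20, 0], "twist": [0, 0, 0]},
  {"fingers": 1, "xyz": [-4, 20, 0], "twist": [0, 0, 0]},
  {"fingers": 1, "xyz": [-4, 20, 0], "twist": [0, 0, 0]},
  {"fingers": 1, "xyz": [-4, 20, 0], "twist": [0, 0, 0]},
  {"fingers": 1, "xyz": [-4, 20, 0], "twist": [0, 0, 0]},
  {"fingers": 1, "xyz": [-4, 20, 0], "twist": [0, 0, 0]},
  {"fingers": 1, "xyz": [-4, 20, 0], "twist": [0, 0, 0]},
  {"fingers": 1, "xyz": [-4, 20, 0], "twist": [0, 0, 0]},
  {"fingers": 1, "xyz": [-4, 20, 0], "twist": [0, 0, 0]},
  {"fingers": 1, "xyz": [-4, 20, 0], "twist": [0, 0, 0]},
  {"fingers": 1, "xyz": [-4, 20, 0], "twist": [0, 0, 0]},
  {"fingers": 1, "xyz": [-4, 20, 0], "twist": [0, 0, 0]},
  {"fingers": 1, "xyz": [-4, 20, 0], "twist": [0, 0, 0]},
  {"fingers": 1, "xyz": [-4, 20, 0], "twist": [0, 0, 0]},
  {"fingers": 1, "xyz": [-4, 20, 0], "twist": [0, 0, 0]},
])

```text
time_s: 11.75
eef_pos: [0.516, 0.2396, 0.3158]
ee_rot: [0.608, 0.794, 0.0, -0.0]
ft_force: [0.8, 0.2, -4.0]
gripper_width: 0.022
```

Emit:
arm_command([
  {"fingers": 1, "xyz": [-5, 20, 0], "twist": [0, 0, 0]},
  {"fingers": 1, "xyz": [-5, 20, 0], "twist": [0, 0, 0]},
  {"fingers": 1, "xyz": [-5, 20, 0], "twist": [0, 0, 0]},
  {"fingers": 1, "xyz": [-4, 16, 0], "twist": [0, 0, 0]},
  {"fingers": 1, "xyz": [-3, 14, 0], "twist": [0, 0, 0]},
  {"fingers": 1, "xyz": [-3, 12, 0], "twist": [0, 0, 0]},
  {"fingers": 1, "xyz": [-2, 10, 0], "twist": [0, 0, 0]},
  {"fingers": 1, "xyz": [-2, 8, 0], "twist": [0, 0, 0]},
  {"fingers": 1, "xyz": [-2, 6, 0], "twist": [0, 0, 0]},
  {"fingers": 1, "xyz": [-1, 5, 0], "twist": [0, 0, 0]},
  {"fingers": 1, "xyz": [-1, 4, 0], "twist": [0, 0, 0]},
  {"fingers": 1, "xyz": [0, 3, 0], "twist": [0, 0, 0]},
  {"fingers": 1, "xyz": [0, 0, 0], "twist": [0, 0, 0]},
  {"fingers": 1, "xyz": [0, 0, 0], "twist": [0, 0, 0]},
])

```text
time_s: 13.15
eef_pos: [0.4844, 0.3754, 0.3156]
ee_rot: [0.608, 0.794, -0.0, 0.0]
ft_force: [-0.1, -0.5, -4.8]
gripper_width: 0.022
```

```bash
python3 - <<'E'
from h import *
st()
for n,(x0,y0,x1,y1) in(('scene',(310,60,450,210)),('top',(90,120,230,270))):
    im,d=snap(n,n+'8');cv2.imwrite(f'pics/c8{n}.png',cv2.resize(im[y0:y1,x0:x1,::-1],None,fx=4,fy=4,interpolation=2))
    Q=pts(n,d)
    m=(np.hypot(Q[...,0]-.484,Q[...,1]-.376)<.11)&(Q[...,2]>.19)&(Q[...,2]<.22)
    q=Q[m]; A=np.c_[q[:,:2],np.ones(len(q))];s=np.linalg.lstsq(A,q[:,2],rcond=None)[0];print(n,len(q),s,np.median(q[:,2]),q.min(0),q.max(0),cv2.minEnclosingCircle(q[:,:2].astype(np.float32)))
E
```

```text
t 13.15 pos [0.4844 0.3754 0.3156] jawyaw 15.12 z [-1.e-04 -3.e-04 -1.e+00] F [-0.12 -0.46 -4.84] M [-0.015  0.03   0.01 ] w 0.022 q [ 0.55  0.31  1.35 -0.    1.48  0.28]
scene 1878 [-0.00205511  0.00985758  0.2040633 ] 0.20687777682940417 [0.40026971 0.29131012 0.19913106] [0.56973312 0.46048814 0.21988543] ((0.4854767620563507, 0.375389963388443), 0.08575435727834702)
top 2564 [0.00364517 0.0077862  0.20003279] 0.20456974342659162 [0.40078851 0.28995478 0.19637698] [0.56576674 0.43952624 0.21966051] ((0.48262953758239746, 0.372928649187088), 0.08385521918535233)
```

View pics/c8scene.png

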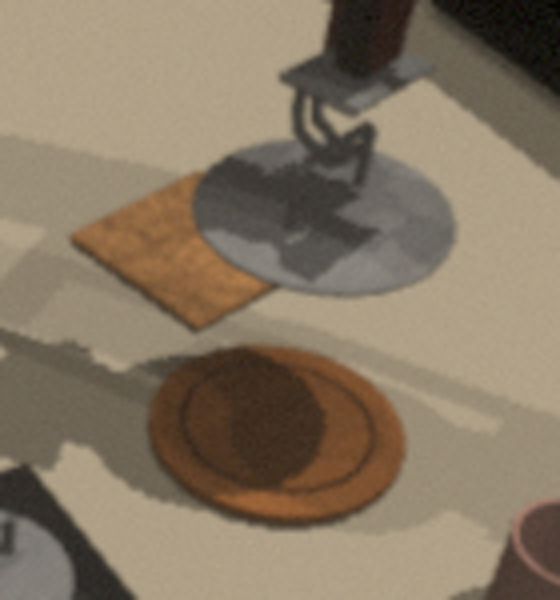

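View pics/c8top.png

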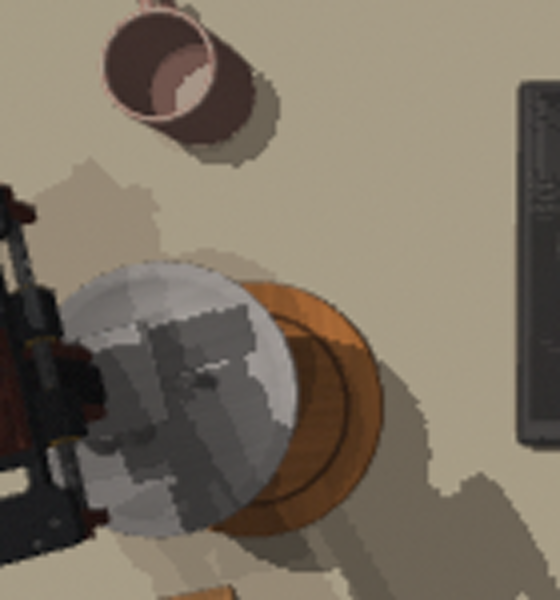

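Both views show the lid level, and centred over the trivet within about 2 mm. I lower it to about 9 mm above contact, then creep.

Emit:
arm_command([
  {"fingers": 1, "xyz": [0, 0, -4], "twist": [0, 0, 0]},
  {"fingers": 1, "xyz": [0, 0, -8], "twist": [0, 0, 0]},
  {"fingers": 1, "xyz": [0, 0, -12], "twist": [0, 0, 0]},
  {"fingers": 1, "xyz": [0, 0, -15], "twist": [0, 0, 0]},
  {"fingers": 1, "xyz": [0, 0, -18], "twist": [0, 0, 0]},
  {"fingers": 1, "xyz": [0, 0, -18], "twist": [0, 0, 0]},
  {"fingers": 1, "xyz": [0, 0, -18], "twist": [0, 0, 0]},
  {"fingers": 1, "xyz": [0, 0, -18], "twist": [0, 0, 0]},
  {"fingers": 1, "xyz": [0, 0, -16], "twist": [0, 0, 0]},
  {"fingers": 1, "xyz": [0, 0, -14], "twist": [0, 0, 0]},
  {"fingers": 1, "xyz": [0, 0, -12], "twist": [0, 0, 0]},
  {"fingers": 1, "xyz": [0, 0, -8], "twist": [0, 0, 0]},
  {"fingers": 1, "xyz": [0, 0, -5], "twist": [0, 0, 0]},
  {"fingers": 1, "xyz": [0, 0, 0], "twist": [0, 0, 0]},
  {"fingers": 1, "xyz": [0, 0, 0], "twist": [0, 0, 0]},
])

```text
time_s: 14.75
eef_pos: [0.4847, 0.3759, 0.1501]
ee_rot: [0.608, 0.794, 0.0, 0.0]
ft_force: [0.4, 0.5, -3.7]
gripper_width: 0.0219
```

Emit:
arm_command([
  {"fingers": 1, "xyz": [0, 0, -2], "twist": [0, 0, 0]},
  {"fingers": 1, "xyz": [0, 0, -2], "twist": [0, 0, 0]},
  {"fingers": 1, "xyz": [0, 0, -2], "twist": [0, 0, 0]},
  {"fingers": 1, "xyz": [0, 0, -2], "twist": [0, 0, 0]},
  {"fingers": 1, "xyz": [0, 0, -2], "twist": [0, 0, 0]},
  {"fingers": 1, "xyz": [0, 0, -2], "twist": [0, 0, 0]},
  {"fingers": 1, "xyz": [0, 0, -2], "twist": [0, 0, 0]},
  {"fingers": 1, "xyz": [0, 0, 0], "twist": [0, 0, 0]},
])

```text
time_s: 15.55
eef_pos: [0.4844, 0.3757, 0.1356]
ee_rot: [0.608, 0.794, 0.0, -0.0]
ft_force: [0.3, -0.6, -2.3]
gripper_width: 0.022
```

```bash
python3 - <<'E'
from h import *
st()
for n,(x0,y0,x1,y1) in(('scene',(310,60,450,210)),('top',(90,150,230,290))):
    im,d=snap(n,n+'9');cv2.imwrite(f'pics/c9{n}.png',cv2.resize(im[y0:y1,x0:x1,::-1],None,fx=4,fy=4,interpolation=2))
    Q=pts(n,d)
    m=(np.hypot(Q[...,0]-.484,Q[...,1]-.376)<.11)&(Q[...,2]>.023)&(Q[...,2]<.038)
    q=Q[m]; A=np.c_[q[:,:2],np.ones(len(q))];s=np.linalg.lstsq(A,q[:,2],rcond=None)[0];print(n,len(q),s,np.median(q[:,2]),cv2.minEnclosingCircle(q[:,:2].astype(np.float32)))
E
```

```text
t 15.55 pos [0.4844 0.3757 0.1356] jawyaw 15.13 z [ 0.e+00  1.e-04 -1.e+00] F [ 0.28 -0.63 -2.26] M [-0.036  0.036 -0.034] w 0.022 q [0.55 0.46 1.58 0.   1.1  0.28]
scene 1642 [-0.00667089  0.00254938  0.03188672] 0.02956540873443637 ((0.48540329933166504, 0.3753925859928131), 0.08574147522449493)
top 1587 [-0.00483418  0.00983651  0.02686984] 0.027852102650400255 ((0.48201414942741394, 0.37258461117744446), 0.0834832638502121)
```

View pics/c9scene.png

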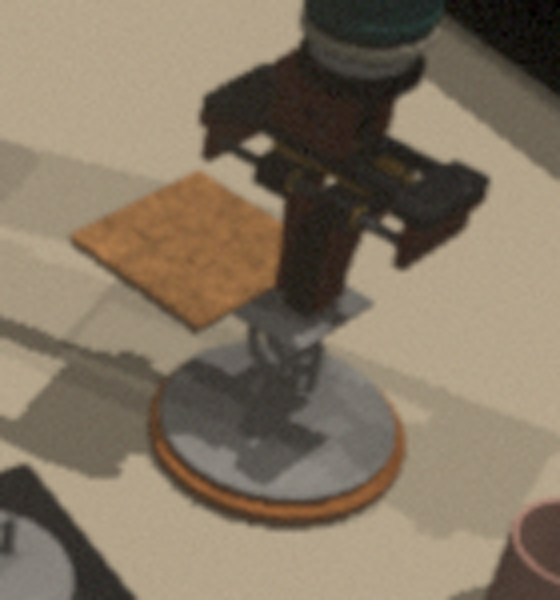

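The lid lies flat and centred. I lower the hook off the bar and back out along −x of the lid.

Emit:
arm_command([
  {"fingers": 1, "xyz": [0, 0, -4], "twist": [0, 0, 0]},
  {"fingers": 1, "xyz": [0, 0, -6], "twist": [0, 0, 0]},
  {"fingers": 1, "xyz": [0, 0, -6], "twist": [0, 0, 0]},
  {"fingers": 1, "xyz": [0, 0, -3], "twist": [0, 0, 0]},
  {"fingers": 1, "xyz": [0, 0, 0], "twist": [0, 0, 0]},
  {"fingers": 1, "xyz": [0, 0, 0], "twist": [0, 0, 0]},
])

```text
time_s: 16.25
eef_pos: [0.4842, 0.3756, 0.1164]
ee_rot: [0.608, 0.794, -0.0, -0.0]
ft_force: [0.8, 0.6, -2.0]
gripper_width: 0.0219
```

Emit:
arm_command([
  {"fingers": 1, "xyz": [-5, -1, 0], "twist": [0, 0, 0]},
  {"fingers": 1, "xyz": [-9, -3, 0], "twist": [0, 0, 0]},
  {"fingers": 1, "xyz": [-9, -2, 0], "twist": [0, 0, 0]},
  {"fingers": 1, "xyz": [-10, -3, 0], "twist": [0, 0, 0]},
  {"fingers": 1, "xyz": [-10, -2, 0], "twist": [0, 0, 0]},
  {"fingers": 1, "xyz": [-10, -3, 0], "twist": [0, 0, 0]},
  {"fingers": 1, "xyz": [-10, -3, 0], "twist": [0, 0, 0]},
  {"fingers": 1, "xyz": [0, 0, 0], "twist": [0, 0, 0]},
])

```text
time_s: 17.05
eef_pos: [0.4192, 0.3579, 0.1165]
ee_rot: [0.608, 0.794, -0.001, -0.0]
ft_force: [0.6, 0.1, -1.3]
gripper_width: 0.0214
```

```bash
python3 - <<'E'
from h import *
st()
for n,(x0,y0,x1,y1) in(('scene',(310,60,450,210)),):
    im,d=snap(n,n+'10');cv2.imwrite(f'pics/c10{n}.png',cv2.resize(im[y0:y1,x0:x1,::-1],None,fx=4,fy=4,interpolation=2))
E
```

```text
t 17.05 pos [0.4192 0.3579 0.1165] jawyaw 15.16 z [-1.7e-03 -9.0e-04 -1.0e+00] F [ 0.59  0.05 -1.33] M [-0.075  0.018  0.02 ] w 0.0214 q [0.58 0.41 1.73 0.   1.   0.32]
```

View pics/c10scene.png

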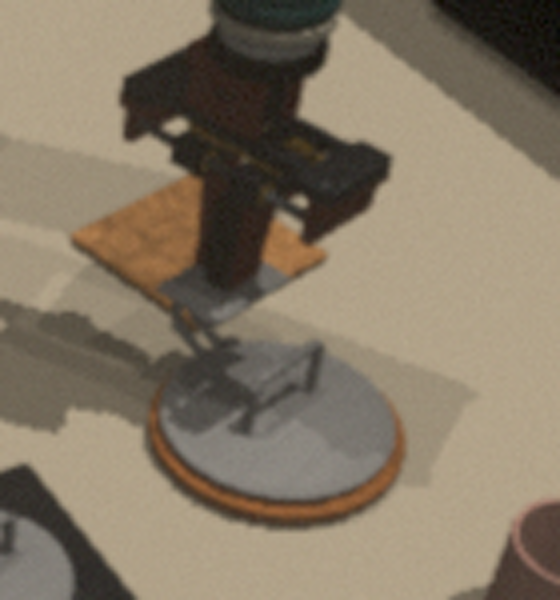

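Emit:
arm_command([
  {"fingers": 1, "xyz": [0, 0, 10], "twist": [0, 0, 0]},
  {"fingers": 1, "xyz": [0, 0, 30], "twist": [0, 0, 0]},
  {"fingers": 1, "xyz": [0, 0, 40], "twist": [0, 0, 0]},
  {"fingers": 1, "xyz": [0, 0, 40], "twist": [0, 0, 0]},
  {"fingers": 1, "xyz": [0, 0, 30], "twist": [0, 0, 0]},
  {"fingers": 1, "xyz": [0, 0, 15], "twist": [0, 0, 0]},
  {"fingers": 1, "xyz": [1, -15, 0], "twist": [0, 0, 0]},
  {"fingers": 1, "xyz": [2, -25, 0], "twist": [0, 0, 0]},
  {"fingers": 1, "xyz": [3.5, -40, 0], "twist": [0, 0, -0.02]},
  {"fingers": 1, "xyz": [3.5, -40, 0], "twist": [0, 0, -0.02]},
  {"fingers": 1, "xyz": [3.5, -40, 0], "twist": [0, 0, -0.02]},
  {"fingers": 1, "xyz": [3.5, -40, 0], "twist": [0, 0, -0.02]},
  {"fingers": 1, "xyz": [3.5, -40, 0], "twist": [0, 0, -0.02]},
  {"fingers": 1, "xyz": [3.5, -40, 0], "twist": [0, 0, -0.02]},
  {"fingers": 1, "xyz": [3.5, -40, 0], "twist": [0, 0, -0.02]},
  {"fingers": 1, "xyz": [3.5, -40, 0], "twist": [0, 0, -0.02]},
  {"fingers": 1, "xyz": [3.5, -40, 0], "twist": [0, 0, -0.02]},
  {"fingers": 1, "xyz": [3.5, -40, 0], "twist": [0, 0, -0.02]},
  {"fingers": 1, "xyz": [3.5, -40, 0], "twist": [0, 0, -0.02]},
  {"fingers": 1, "xyz": [3.5, -40, 0], "twist": [0, 0, -0.02]},
])

```text
time_s: 19.1
eef_pos: [0.4648, -0.1635, 0.2807]
ee_rot: [0.699, 0.715, -0.0, -0.001]
ft_force: [0.3, 0.1, -1.7]
gripper_width: 0.022
```

Emit:
arm_command([
  {"fingers": 1, "xyz": [4, -40, 0], "twist": [0, 0, -0.02]},
  {"fingers": 1, "xyz": [4, -40, 0], "twist": [0, 0, -0.02]},
  {"fingers": 1, "xyz": [4, -40, 0], "twist": [0, 0, -0.02]},
  {"fingers": 1, "xyz": [4, -40, 0], "twist": [0, 0, -0.02]},
  {"fingers": 1, "xyz": [3, -35, 0], "twist": [0, 0, 0]},
  {"fingers": 1, "xyz": [2, -25, 0], "twist": [0, 0, 0]},
  {"fingers": 1, "xyz": [1, -12, 0], "twist": [0, 0, 0]},
  {"fingers": 1, "xyz": [0, -7, 0], "twist": [0, 0, 0]},
  {"fingers": 1, "xyz": [0, 0, 0], "twist": [0, 0, 0]},
  {"fingers": 1, "xyz": [0, 0, 0], "twist": [0, 0, 0]},
  {"fingers": 1, "xyz": [0, 0, 0], "twist": [0, 0, 0]},
])

```text
time_s: 20.2
eef_pos: [0.4883, -0.3991, 0.2818]
ee_rot: [0.726, 0.687, 0.0, -0.0]
ft_force: [0.4, -0.0, -1.8]
gripper_width: 0.0218
```

```bash
python3 - <<'E'
from h import *
st()
for n,(x0,y0,x1,y1) in(('scene',(40,120,170,310)),):
    im,d=snap(n,n+'11');cv2.imwrite(f'pics/c11{n}.png',cv2.resize(im[y0:y1,x0:x1,::-1],None,fx=3,fy=3,interpolation=2))
E
```

```text
t 20.2 pos [ 0.4883 -0.3991  0.2818] jawyaw -3.14 z [-2.e-04  5.e-04 -1.e+00] F [ 0.35 -0.02 -1.83] M [-0.052  0.082 -0.024] w 0.0218 q [-0.79  0.36  1.36  0.    1.42 -0.74]
```

View pics/c11scene.png

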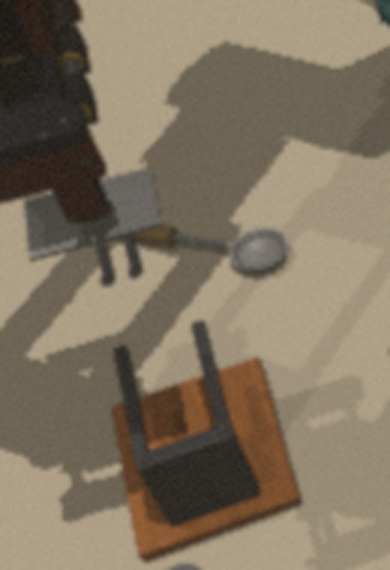

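Lifter upright, prongs free. I correct by (−2, −2) mm and go down.

Emit:
arm_command([
  {"fingers": 1, "xyz": [-2, -2, -10], "twist": [0, 0, 0]},
  {"fingers": 1, "xyz": [0, 0, -20], "twist": [0, 0, 0]},
  {"fingers": 1, "xyz": [0, 0, -20], "twist": [0, 0, 0]},
  {"fingers": 1, "xyz": [0, 0, -20], "twist": [0, 0, 0]},
  {"fingers": 1, "xyz": [0, 0, -20], "twist": [0, 0, 0]},
  {"fingers": 1, "xyz": [0, 0, -20], "twist": [0, 0, 0]},
  {"fingers": 1, "xyz": [0, 0, -20], "twist": [0, 0, 0]},
  {"fingers": 1, "xyz": [0, 0, -15], "twist": [0, 0, 0]},
  {"fingers": 1, "xyz": [0, 0, -10], "twist": [0, 0, 0]},
  {"fingers": 1, "xyz": [0, 0, -6], "twist": [0, 0, 0]},
  {"fingers": 1, "xyz": [0, 0, -4], "twist": [0, 0, 0]},
  {"fingers": 1, "xyz": [0, 0, 0], "twist": [0, 0, 0]},
  {"fingers": 1, "xyz": [0, 0, 0], "twist": [0, 0, 0]},
])

```text
time_s: 21.55
eef_pos: [0.4867, -0.4027, 0.1172]
ee_rot: [0.727, 0.687, -0.0, 0.0]
ft_force: [-0.3, 0.4, -1.7]
gripper_width: 0.0221
```

```bash
python3 -c "from h import *;st()"
```

```text
t 21.55 pos [ 0.4867 -0.4027  0.1172] jawyaw -3.21 z [ 7.e-04 -7.e-04 -1.e+00] F [-0.33  0.45 -1.72] M [-0.082  0.046  0.031] w 0.0221 q [-0.8   0.51  1.55 -0.    1.08 -0.74]
```

Emit:
arm_command([
  {"fingers": 1, "xyz": [0, 0, -3], "twist": [0, 0, 0]},
  {"fingers": 1, "xyz": [0, 0, -2], "twist": [0, 0, 0]},
  {"fingers": 1, "xyz": [0, 0, -1], "twist": [0, 0, 0]},
  {"fingers": 1, "xyz": [0, 0, -1], "twist": [0, 0, 0]},
  {"fingers": 1, "xyz": [0, 0, 0], "twist": [0, 0, 0]},
  {"fingers": 1, "xyz": [0, 0, 0], "twist": [0, 0, 0]},
])

```text
time_s: 22.15
eef_pos: [0.4863, -0.4024, 0.1096]
ee_rot: [0.727, 0.687, -0.0, -0.0]
ft_force: [0.4, -0.1, -1.3]
gripper_width: 0.0218
```

```bash
python3 -c "from h import *;st()"
```

```text
t 22.15 pos [ 0.4863 -0.4024  0.1096] jawyaw -3.21 z [-0. -0. -1.] F [ 0.37 -0.12 -1.33] M [-0.035  0.081  0.04 ] w 0.0218 q [-0.8   0.52  1.56 -0.    1.07 -0.74]
```

Emit:
arm_command([
  {"fingers": 1, "xyz": [0, 0, -0.7], "twist": [0, 0, 0]},
  {"fingers": 1, "xyz": [0, 0, 0], "twist": [0, 0, 0]},
  {"fingers": 1, "xyz": [0, 0, 0], "twist": [0, 0, 0]},
])

```text
time_s: 22.45
eef_pos: [0.4863, -0.4024, 0.1096]
ee_rot: [0.727, 0.687, -0.0, 0.0]
ft_force: [-0.5, 1.2, 4.8]
gripper_width: 0.0222
```

```bash
python3 -c "from h import *;st()"
```

```text
t 22.45 pos [ 0.4863 -0.4024  0.1096] jawyaw -3.21 z [ 1.e-04 -2.e-04 -1.e+00] F [-0.46  1.17  4.8 ] M [ 0.292  0.427 -0.018] w 0.0222 q [-0.8   0.52  1.56 -0.    1.07 -0.74]
```

The plate rests on the prongs (about +6 N). I release.

Emit:
arm_command([
  {"fingers": 0.6, "xyz": [0, 0, 0], "twist": [0, 0, 0]},
  {"fingers": 0.3, "xyz": [0, 0, 0], "twist": [0, 0, 0]},
  {"fingers": 0, "xyz": [0, 0, 0], "twist": [0, 0, 0]},
  {"fingers": 0, "xyz": [0, 0, 0], "twist": [0, 0, 0]},
  {"fingers": 0, "xyz": [0, 0, 0], "twist": [0, 0, 0]},
  {"fingers": 0, "xyz": [0, 0, 0], "twist": [0, 0, 0]},
  {"fingers": 0, "xyz": [0, 0, 0], "twist": [0, 0, 0]},
  {"fingers": 0, "xyz": [0, 0, 0], "twist": [0, 0, 0]},
  {"fingers": 0, "xyz": [0, 0, 0], "twist": [0, 0, 0]},
  {"fingers": 0, "xyz": [0, 0, 0], "twist": [0, 0, 0]},
  {"fingers": 0, "xyz": [0, 0, 0], "twist": [0, 0, 0]},
  {"fingers": 0, "xyz": [0, 0, 0], "twist": [0, 0, 0]},
])

```text
time_s: 23.65
eef_pos: [0.4863, -0.4023, 0.1089]
ee_rot: [0.727, 0.687, -0.0, -0.0]
ft_force: [0.8, 0.1, 0.2]
gripper_width: 0.0879
```

Emit:
arm_command([
  {"fingers": 0, "xyz": [0, 0, 10], "twist": [0, 0, 0]},
  {"fingers": 0, "xyz": [0, 0, 20], "twist": [0, 0, 0]},
  {"fingers": 0, "xyz": [0, 0, 30], "twist": [0, 0, 0]},
  {"fingers": 0, "xyz": [0, 0, 40], "twist": [0, 0, 0]},
  {"fingers": 0, "xyz": [0, 0, 40], "twist": [0, 0, 0]},
  {"fingers": 0, "xyz": [0, 30, 10], "twist": [0, 0, 0]},
  {"fingers": 0, "xyz": [0, 40, 0], "twist": [0, 0, 0]},
  {"fingers": 0, "xyz": [0, 40, 0], "twist": [0, 0, 0]},
  {"fingers": 0, "xyz": [0, 40, 0], "twist": [0, 0, 0]},
  {"fingers": 0, "xyz": [0, 40, 0], "twist": [0, 0, 0]},
  {"fingers": 0, "xyz": [0, 40, 0], "twist": [0, 0, 0]},
  {"fingers": 0, "xyz": [0, 20, 0], "twist": [0, 0, 0]},
  {"fingers": 0, "xyz": [0, 0, 0], "twist": [0, 0, 0]},
  {"fingers": 0, "xyz": [0, 0, 0], "twist": [0, 0, 0]},
])

```text
time_s: 25.05
eef_pos: [0.4866, -0.1526, 0.2597]
ee_rot: [0.726, 0.687, -0.0, 0.001]
ft_force: [0.2, -0.1, -0.2]
gripper_width: 0.0877
```

```bash
python3 - <<'E'
from h import *
st()
for n in('scene','top'):
    im,d=snap(n,n+'12');Q=pts(n,d)
    m=(np.hypot(Q[...,0]-.487,Q[...,1]+.4)<.03)&(Q[...,2]>.163)&(Q[...,2]<.18);print(n,'handle',m.sum(),Q[m].mean(0))
    m=(np.hypot(Q[...,0]-.484,Q[...,1]-.376)<.11)&(Q[...,2]>.023)&(Q[...,2]<.038);q=Q[m];print('lid',np.median(q[:,2]),cv2.minEnclosingCircle(q[:,:2].astype(np.float32)))
E
```

```text
t 25.05 pos [ 0.4866 -0.1526  0.2597] jawyaw -3.14 z [ 0.001  -0.0011 -1.    ] F [ 0.23 -0.05 -0.19] M [-0.114  0.069 -0.013] w 0.0877 q [-0.44  0.19  1.65 -0.    1.3  -0.38]
scene handle 110 [ 0.4900127  -0.39950477  0.16962543]
lid 0.02961166320210675 ((0.486642062664032, 0.3764902949333191), 0.0862349197268486)
top handle 13 [ 0.48141333 -0.41022967  0.16914666]
lid 0.027967412467940052 ((0.48151350021362305, 0.3730298578739166), 0.08446531742811203)
```

View pics/scene12.png

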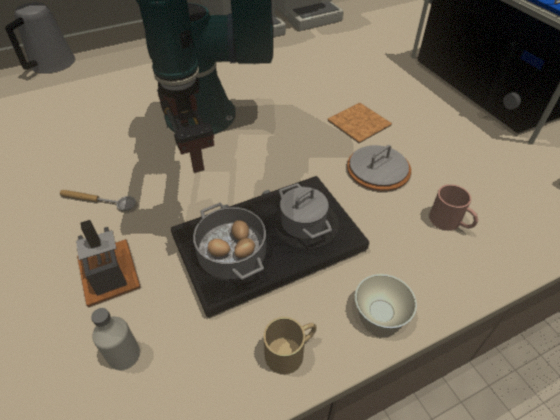

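View pics/top12.png

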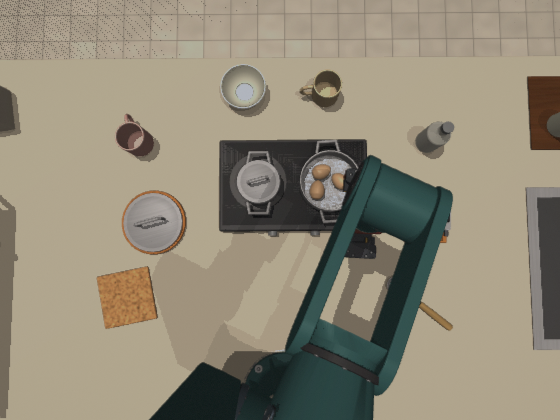

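The scene view shows the lid centred on the trivet at (380,165), and the lifter upright on its stand at (95,245), in the same place as at the start. The top view shows the lid centred at (154,222), but there the arm mostly hides the stand. The gripper is clear of everything, so I hand in.

```bash
python3 -c "
from h import *
print(hand_in())"
```

```text
the job is handed in; nothing more can be done
None
```

I took the lifter from its stand, hooked the large pot's lid by its loop, and carried it level to the trivet. I set it down in 2 mm steps, hung the lifter back on its stand, let go and moved the arm clear. The job was handed in at about 25 s of the 72 s allowed; `hand_in` gave no verdict.

- **Lid:** both cameras put its centre within about 2 mm of the trivet's centre. Its top is at z ≈ 0.028–0.030 m, against 0.029 m expected. I measured it flat within about 1° when it was set down. After that I only re-checked its centre and height.
- **Lifter:** the scene camera showed it upright, with its handle top at z ≈ 0.170 m and within about 2 mm of its starting spot.
- **Forces:** before letting go, the wrist force rose to about 5 N upward, so the plate was resting on the prongs. After I backed away it read near zero.
- **Disagreements:** the two cameras differ by 3–6 mm in x throughout. In the last top view the arm hid most of the stand, leaving only 13 handle pixels. The position from those was about 10 mm off, so I discarded it and relied on the scene view.

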